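# Lock the case: line up the slotted disc and push the bar through

## Task

Lock the white case: push the disc's lever round by one of its black studs until the slot in the blue disc lines up with the brass bar, then push the bar by its red tab through the disc until it is fully home in the keeper on the case. Only push: do not lift the bar, and leave the loose things around the lock where they are. Finish with the hand clear of everything.

Things in the scene. Friction and masses are not known exactly. Their poses are not given: they have to be found in the camera images.
- lock: Fixed grey base plate of the lock, 325 x 100 x 8 mm. Origin: on the disc's axis at bench level. Its +x (roughly to the robot's left) is the way the bar is pushed. Along x: guide channel from -253 to -43 mm (34 mm wide, walls 25 mm above the bench), disc -36 to +36 mm, keeper from +42 mm, white case from +71 mm (its front stops the bar; 106 mm wide, top 80 mm above the bench).
- disc (a joint): Angle of the blue slotted disc, counter-clockwise from above; its slot, 24 mm wide, runs right across. 0 or 3.14: slot lined up with the bar (either will do); 1.57: slot square to it. The disc is 72 mm across, its top 35 mm above the bench. It stays where it is left; end stops at -0.4 and 3.54.
- disc_axis (a point): On the disc's axis, 45 mm above the bench. A steel lever 126 mm long lies on the disc, square to the slot, top 43 mm above the bench. Near each end an upright black stud 12 mm in diameter stands 56 mm from the axis, 35 to 67 mm above the bench. Some 2 N at a stud turns the disc.
- stud (a point): One of the two studs: on its centre line, 54 mm above the bench, 56 mm from the disc's axis. Seen from the axis it stands at angle (disc joint + 1.57) from the lock's +x, so at the start it is on the bar's side of the disc. The other stud is opposite.
- bar_nose (a point): Centre of the tip of the bar's tapered nose, 25 mm above the bench; x points along the bar, forward. The brass bar is 165 x 14 x 16 mm, about 0.35 kg, loose in the open-topped channel with 1.5 mm play each side. At the start the nose is 10 to 25 mm short of the disc; fully home it is 70 mm past the disc's axis along the lock's +x, against the case.
- bar_tab (a point): Centre of the outer face (the face to push) of the red tab across the bar's outer end, 165 mm behind the nose, 41 mm above the bench. The tab is 40 mm wide, 8 mm thick, from 27 to 55 mm above the bench, just over the channel walls.
- bar_center (a point): Middle of the bar, 25 mm above the bench while it lies in the channel.
- tape: Bystander to leave alone: yellow ring of tape, 48 mm across, 12 mm high. Origin at the centre of its underside.
- pot: Bystander to leave alone: white pot with blue lid, 41 mm across, 36 mm high. Origin at the centre of its underside.
- bowl: Bystander to leave alone: green rubber bowl, 67 mm across, 37 mm high. Origin at the centre of its underside.
- jaw: Bystander to leave alone: tan dental jaw model, 63 x 68 x 25 mm. Origin at the centre of its underside.
- burs: Bystander to leave alone: small clear box with red end, 12 x 44 x 12 mm. Origin at the centre of its underside.

How it is judged (in metres and radians):
On the way, in this order (a step that is already met when the one before it is completed fails the run):
1. the disc's slot is lined up with the bar (within 0.2 rad) while the bar's nose is still short of the disc ((value of joint disc below 0.2 rad or value of joint disc above 2.9416 rad) and value of joint disc between -0.2 and 3.3416 rad and x of bar_nose in the frame of lock below -0.036 m), for 0.2 s.
2. the bar is through the disc and fully home in the keeper (x of bar_nose in the frame of lock above 0.062 m), for 0.2 s.
At the end, for the whole second after the job is handed in: The bar lies at rest in its channel, through the slot of the disc, its nose within 8 mm of the stop at the case's front; the disc stands within 0.2 rad of lined up (x of bar_nose in the frame of lock above 0.062 m and (value of joint disc below 0.2 rad or value of joint disc above 2.9416 rad) and value of joint disc between -0.2 and 3.3416 rad and linear speed of bar below 0.02 m/s and z of bar_center in the frame of lock between 0.021 and 0.029 m); the robot touches nothing.
It fails at once if the bar is lifted (its middle more than 10 mm) (z of bar_center in the frame of lock above 0.035 m).
It fails at once if a loose thing beside the lock (tape, pot, bowl, jaw model, small box) is moved more than 20 mm (distance of any of tape, pot, bowl, jaw, burs from where it was at the start of the episode above 0.02 m).
It fails at once if a loose thing beside the lock is lifted off the bench (more than 12 mm) (height (world z) of any of tape, pot, bowl, jaw, burs above 0.012 m).
It also fails if it takes over 45 s, if anything falls off the work surface, if the arm or the gripper's body presses on something with over 40 N, if the wrist force passes 120 N, or if a joint passes its speed limit or range.

## Robot

A 6-joint arm with a two-finger parallel gripper is mounted at the origin on a cart in front of the work surface, level with it; the furniture and walls round the work are solid. World frame = base frame: x ahead of the robot, y to its left, z up, the work surface at z = 0. Lengths are in m, angles in degrees, forces in N, time in s.
With the tool pointing down it reaches from about 0.4 to 0.825 m from the base axis. Payload 7 kg.
Tool frame: the origin (TCP) lies at the very end of the fingers, on their centre line; the grasp point (between the pads) lies 19 mm behind it; z points along the fingers, y is the direction in which the jaws open and shut (so a half turn about z gives the same grasp; the last joint's range is limited). The gripper opens to 88 mm and grips with 3 to 60 N. Pads are 19 mm wide; open, the fingers measure 130 mm over their backs; the gripper's body (78 mm by 193 mm) begins 47 mm behind the grasp point.
Start: joints at [-57.405, 20.546, 0.682, 0, -70.136, -16.507], TCP at [0.187, -0.649, 0.227] pointing down, gripper open.
Joint ranges: [-176.03, 176.03], [-82.01, 121.73], [-58.28, 71.71], [-173.87, 95.51], [-174.79, -0.11], [-173.66, 173.66]. Speed limits (degrees/s): [136.94, 136.94, 172.46, 180, 180, 180].

## Interface

Orientations are given as [roll, pitch, yaw] about the fixed x, y, z axes, in that order (R = Rz(yaw) Ry(pitch) Rx(roll)).
In Python, from plant import telemetry, snapshot, calibration, workorder gives the robot as it stands. The module is installed in compiled form; this text tells all that it offers.
- The arm moves only by the tool step_arm, never from a script. Its argument "plan" is text: rows parted by semicolons, each of 7 numbers parted by spaces: the finger opening in cm, from 0 to 8.76, then the shift along the tool's x, y, z in cm, then the turn, a rotation vector about the tool's x, y, z in degrees. A call has 1 to 12 rows; each row shifts and turns the commanded pose from where the row before left it, along the tool's axes as they then stand; what a row does not reach is not made up. A row lasts 1/12 s, in which the tool goes at most 41.7 mm and 7.16 degrees, less where a joint would pass 70% of its speed; a pose out of reach is approached as far as the arm can. A call with a gripper value outside its range is refused whole. The fingers move at their own pace and stop on an object; the grip force is fixed at half the most. Time passes only in rows, so rows that do not move let the fingers close. It gives the time, the measured TCP pose, the force and the opening at its end, in the units of the state.
- telemetry.get_obs(): the state, without advancing time (a new reading comes with each control period).
- snapshot(name): name is "scene" or "top" or "wrist"; returns the picture (480x640x3 uint8, blue, green, red); there is no depth.
- calibration(name): a dict with "K" (3x3 intrinsics, pixels), "k1" (the pictures are not rectified: a ray, as slopes to the right and down, at radius r is drawn at 1 + k1 r^2 times it, then the intrinsics apply), "camera_from_world" (4x4, takes a point from world to camera coordinates). Camera axes: x right, y up, looking along -z (the intrinsics and any distortion apply to the point x, -y, -z); pixel columns grow to the right and rows downward; lengths in m; the calibration is good to about 2 mm. A picture is of the moment at which its call begins: read the wrist's pose just before it. calibration takes no time and is no camera call; for the wrist camera it gives the pose at the moment of the call.
- workorder.close_job(): hands the job in, once; it reports no verdict.
The state is a dict: "clock": time; "joint_pos": joint angles; "qvel": joint speeds; "tau": joint torques, N m; "tool_pos": TCP position; "orientation": TCP orientation; "force": force on the tool from outside, world axes, zero at the start; "moment": the same for the moment, N m; "opening": finger opening in m.
Only numpy, scipy, OpenCV 4.12 (cv2) and the standard library are available. Lean on these libraries where they do the work, as an engineer would, in place of code of your own. Each camera call takes 0.05 s, during which the arm holds its last target.

## Working session

There is one attempt and no reset: what is moved stays moved. The work goes in short steps, Python scripts to look and compute and a tool call to move; the robot and the scene stay as the last step left them, time stands still between calls to the robot, and variables do not carry over. Pictures are saved under pics/ and viewed, and the job is handed in when it is done.

Besides the shell and the picture viewer there is one more tool, called after ">>>" in YAML: its name, and indented under it one key for each argument. step_arm: Moves the arm, as the interface text tells. Its arguments: {"type":"object","properties":{"plan":{"type":"string"}},"required":["plan"]}

```bash
mkdir -p pics
python3 - <<'E'
from plant import telemetry, snapshot, calibration
import cv2
print(telemetry.get_obs())
for n in ["scene","top"]:
    cv2.imwrite(f"pics/{n}0.png",snapshot(n)); print(n,calibration(n))
E
```

```text
{'clock': 0.0, 'joint_pos': array([-5.74053500e+01,  2.05910723e+01,  6.30289955e-01, -1.96865784e-02,
       -7.01349376e+01, -1.65055056e+01]), 'qvel': array([ 0.07777547, -0.07366985, -0.07723672,  0.10771647,  0.00632992,
       -0.03354647]), 'tau': array([ 1.62617314e-03, -5.82720315e+01,  2.93067920e+01,  6.99747339e+00,
        6.91502384e-03, -1.48123891e-04]), 'tool_pos': array([ 0.18687021, -0.64808166,  0.22560168]), 'orientation': array([ 1.79902966e+02, -9.45361880e-03, -1.63917553e+02]), 'force': array([-0.35938554,  0.41989303, -0.04544296]), 'moment': array([ 0.00229634, -0.00725011,  0.04132682]), 'opening': 0.08778673337598458}
scene {'K': array([[619.40209615,   0.        , 312.45176474],
       [  0.        , 619.40209615, 234.21707341],
       [  0.        ,   0.        ,   1.        ]]), 'k1': 0.03671748284228019, 'camera_from_world': array([[ 0.80628565,  0.59149685,  0.00591034, -0.42176815],
       [-0.49569744,  0.67017917,  0.55239834,  0.24096555],
       [ 0.32278089, -0.44832059,  0.83355932, -1.43670932],
       [ 0.        ,  0.        ,  0.        ,  1.        ]])}
top {'K': array([[596.19366038,   0.        , 318.2209255 ],
       [  0.        , 596.19366038, 233.58469095],
       [  0.        ,   0.        ,   1.        ]]), 'k1': 0.05499822562187049, 'camera_from_world': array([[ 0.00505772, -0.99970671, -0.02368376,  0.01479876],
       [ 0.9957241 ,  0.00285014,  0.09233301, -0.53050932],
       [-0.09223843, -0.02404948,  0.99544648, -0.91891243],
       [ 0.        ,  0.        ,  0.        ,  1.        ]])}
```

View pics/top0.png

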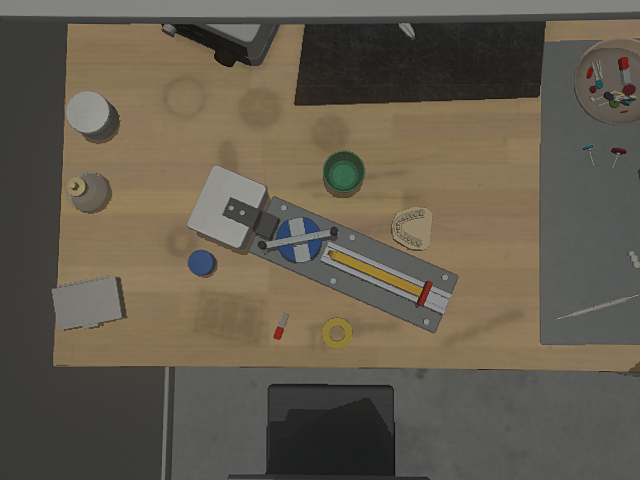

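View pics/scene0.png

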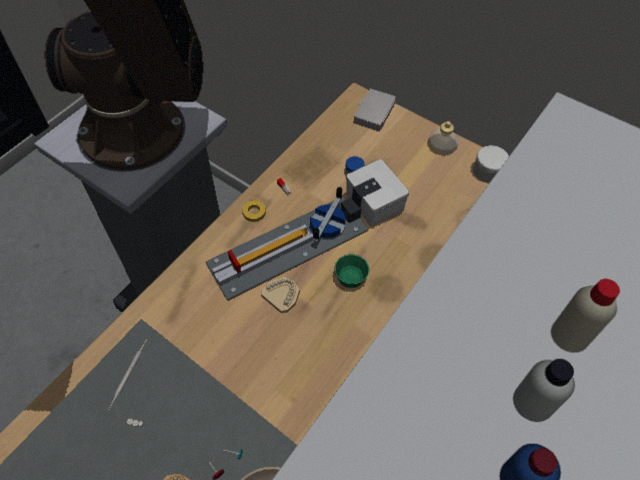

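```bash
cat > h.py <<'E'
import numpy as np, cv2
from plant import telemetry, snapshot, calibration
def ray(name,uv,c=None):
    c=c or calibration(name);K=c['K'];k=c['k1'];T=c['camera_from_world']
    d=np.array([(uv[0]-K[0,2])/K[0,0],(uv[1]-K[1,2])/K[1,1]]);u=d.copy()
    for _ in range(30): u=d/(1+k*(u@u))
    R=T[:3,:3];o=-R.T@T[:3,3];v=R.T@np.array([u[0],-u[1],-1]);return o,v
def atz(name,uv,z,c=None):
    o,v=ray(name,uv,c);return o+v*(z-o[2])/v[2]
def proj(name,p,c=None):
    c=c or calibration(name);K=c['K'];q=c['camera_from_world']@np.append(p,1)
    u=np.array([q[0],-q[1]])/-q[2];u=u*(1+c['k1']*(u@u));return u*K[0,0]+K[:2,2]
E
python3 - <<'E'
import cv2
a=cv2.imread('pics/top0.png')[160:340,180:460]
b=cv2.resize(a,None,fx=2.8,fy=2.8,interpolation=cv2.INTER_CUBIC)
cv2.imwrite('pics/topc.png',b)
a=cv2.imread('pics/scene0.png')[150:310,200:420]
cv2.imwrite('pics/scc.png',cv2.resize(a,None,fx=3.5,fy=3.5,interpolation=cv2.INTER_CUBIC))
E
```

```text
(no output)
```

View pics/topc.png

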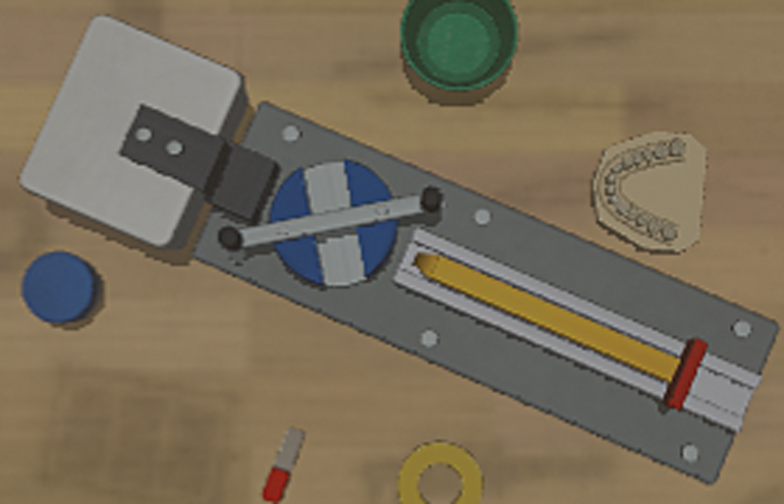

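View pics/scc.png

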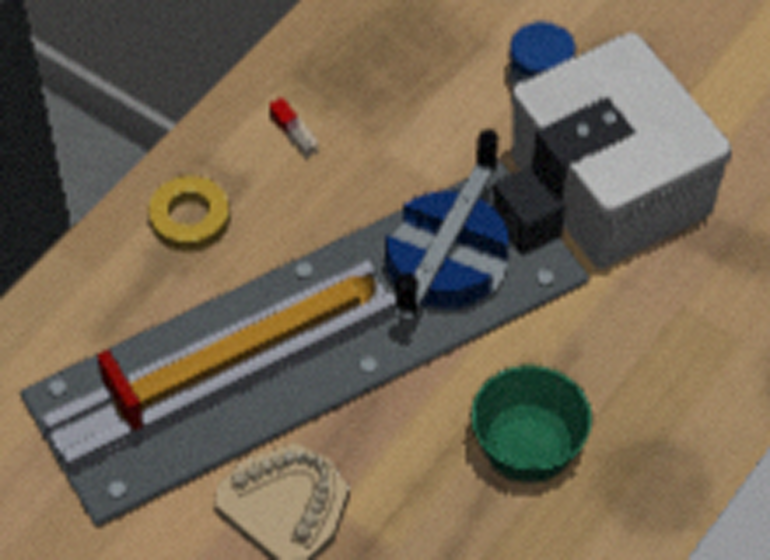

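Run:
```python
from h import *
np.set_printoptions(precision=4,suppress=True)
f=lambda p:(p[0]/2.8+180-.5+.18,p[1]/2.8+160-.32)
g=lambda p:(p[0]/3.5+200-.36,p[1]/3.5+150-.36)
def tri(a,b):
    o1,v1=ray('top',f(a));o2,v2=ray('scene',g(b))
    s=np.linalg.lstsq(np.c_[v1,-v2],o2-o1,rcond=None)[0]
    p,q=o1+s[0]*v1,o2+s[1]*v2
    return (p+q)/2,np.linalg.norm(p-q)
C=[atz('top',f(p),.008) for p in [(262,101),(778,322),(718,484)]]
print('plate',C, np.linalg.norm(C[1]-C[2]))
d=C[0]-C[1];print('axis yaw plate',np.degrees(np.arctan2(d[1],d[0])))
A=atz('top',f((431,196)),.067);B=atz('top',f((231,235)),.067)
print('studs',A,B,np.linalg.norm(A-B),'mid',(A+B)/2, 'yaw A-B',np.degrees(np.arctan2(*(A-B)[1::-1])))
print('scene studs',atz('scene',g((406,280)),.067),atz('scene',g((488,135)),.067))
T1=atz('top',f((700,342)),.055);T2=atz('top',f((672,405)),.055)
print('tab',T1,T2,np.linalg.norm(T1-T2),(T1+T2)/2)
N=atz('top',f((417,260)),.027);print('nose',N)
m=(A+B)/2;t=(T1+T2)/2
for p in (N,):
  d=p-t;print('yaw bar',np.degrees(np.arctan2(d[1],d[0])),np.linalg.norm(d[:2]))
d=m-t;print('yaw tab->axis',np.degrees(np.arctan2(d[1],d[0])),np.linalg.norm(d[:2]))
print('tri',tri((431,196),(406,280)),tri((231,235),(488,135)))
for n,p,z in [('bowl',(459,40),.037),('jaw',(655,190),.025),('tape',(441,482),.012),('burs',(284,465),.012),('pot',(61,287),.036),('casecorner',(242,75),.08),('c2',(168,246),.08)]:print(n,atz('top',f(p),z))
```

```text
plate [array([0.5934, 0.0906, 0.008 ]), array([ 0.4671, -0.2042,  0.008 ]), array([ 0.3762, -0.169 ,  0.008 ])] 0.09752915726165032
axis yaw plate 66.80617872265384
studs [ 0.5325 -0.0074  0.067 ] [0.5111 0.1005 0.067 ] 0.11001588576231514 mid [0.5218 0.0466 0.067 ] yaw A-B -78.75418421996599
scene studs [ 0.5347 -0.006   0.067 ] [0.5131 0.1046 0.067 ]
tab [ 0.455  -0.1526  0.055 ] [ 0.4211 -0.1372  0.055 ] 0.03718152600919839 [ 0.438  -0.1449  0.055 ]
nose [0.5003 0.0003 0.027 ]
yaw bar 66.7829391088372 0.15801372146640327
yaw tab->axis 66.37411741801596 0.20898667674995156
tri (array([ 0.5335, -0.0065,  0.0663]), np.float64(0.002527625221442769)) (array([0.5125, 0.1017, 0.0689]), np.float64(0.004194020116922615))
bowl [ 0.6237 -0.0229  0.037 ]
jaw [ 0.5404 -0.1334  0.025 ]
tape [ 0.3762 -0.0135  0.012 ]
burs [0.3851 0.0752 0.012 ]
pot [0.4841 0.1987 0.036 ]
casecorner [0.5962 0.0943 0.08  ]
c2 [0.5041 0.1325 0.08  ]
```

```bash
cat >> h.py <<'E'
from scipy.spatial.transform import Rotation as Ro
O=np.array([.5225,.0472]);YAW=66.6
def U(a): a=np.radians(a);return np.array([np.cos(a),np.sin(a)])
def plan(wps,start=None,op=0.0):
    """wps: (x,y,z,yaw,n) tool down, n rows"""
    s=telemetry.get_obs()
    p=np.array(s['tool_pos']);R=Ro.from_euler('xyz',s['orientation'],degrees=True)
    if start is not None: p=np.array(start[:3]);R=Ro.from_euler('xyz',[180,0,start[3]],degrees=True)
    rows=[]
    for x,y,z,yaw,n in wps:
        R1=Ro.from_euler('xyz',[180,0,yaw],degrees=True);p0=p.copy();R0=R;rv=(R0.inv()*R1).as_rotvec()
        for i in range(n):
            pt=p0+(np.array([x,y,z])-p0)*(i+1)/n;Rt=R0*Ro.from_rotvec(rv*(i+1)/n)
            d=np.round(R.inv().apply(pt-p)*100,2);w=np.round(np.degrees((R.inv()*Rt).as_rotvec()),1)
            rows.append([op,*d,*w]);p=p+R.apply(d/100);R=R*Ro.from_rotvec(np.radians(w))
    print(len(rows),p,R.as_euler('xyz',degrees=True))
    for i in range(0,len(rows),12): print('; '.join(' '.join(f'{v+0:g}' for v in r) for r in rows[i:i+12]));print()
def pushpt(psi,gap=0.): # stud world yaw
    q=O+.056*U(psi)-(.0155+gap)*U(psi+90);return q
E
python3 - <<'E'
from h import *
q=pushpt(-78.5,.015);print(q)
plan([(*q,.2,-168.5,20),(*q,.05,-168.5,4)])
E
```

```text
[ 0.5037769  -0.01375651]
24 [ 0.50380029 -0.01376254  0.05003746] [-1.79986585e+02 -1.23768045e-02 -1.68517982e+02]
0 -2.4 2.61 0.13 0 0 0.2; 0 -2.39 2.62 0.13 0 0 0.3; 0 -2.38 2.63 0.14 0 0 0.2; 0 -2.37 2.63 0.13 0 0 0.2; 0 -2.36 2.65 0.13 0 0 0.2; 0 -2.35 2.65 0.13 0 0 0.3; 0 -2.34 2.67 0.13 0 0 0.2; 0 -2.32 2.68 0.14 0 0 0.2; 0 -2.32 2.68 0.13 0 0 0.3; 0 -2.31 2.69 0.13 0 0 0.2; 0 -2.29 2.71 0.13 0 0 0.2; 0 -2.29 2.71 0.13 0.1 0 0.2

0 -2.27 2.72 0.13 0 0 0.3; 0 -2.26 2.73 0.13 0 0 0.2; 0 -2.25 2.74 0.13 0 0 0.2; 0 -2.25 2.74 0.12 0 0 0.3; 0 -2.22 2.76 0.13 0 0 0.2; 0 -2.22 2.77 0.13 0 0 0.2; 0 -2.21 2.77 0.13 0 0 0.3; 0 -2.19 2.79 0.12 0 0 0.2; 0 0 0 3.75 0 0 0; 0 0 0 3.75 0 0 0; 0 -0.01 0 3.75 0 0 0; 0 0 0 3.75 0 0 0
```

>>> step_arm:
  plan: "0 -2.3 2.7 0.1 0 0 0.4; 0 -2.3 2.7 0.1 0 0 0.4; 0 -2.3 2.7 0.1 0 0 0.4; 0 -2.3 2.7 0.1 0 0 0.4; 0 -2.3 2.7 0.1 0 0 0.4; 0 -2.3 2.7 0.1 0 0 0.4; 0 -2.3 2.7 0.1 0 0 0.4; 0 -2.3 2.7 0.1 0 0 0.4; 0 -2.3 2.7 0.1 0 0 0.4; 0 -2.3 2.7 0.1 0 0 0.4; 0 -2.3 2.7 0.1 0 0 0.4; 0 -2.3 2.7 0.1 0 0 0.2"

```text
clock: 1.1
tool_pos: [0.3774, -0.2662, 0.2145]
orientation: [180.0, 0.0, -168.5]
force: [0.7, -1.0, -0.3]
opening: 0.0132
```

Run:
```python
from h import *
q=pushpt(-78.5,.015)
plan([(*q,.2,-168.5,8),(*q,.07,-168.5,4)])
```

```text
12 [ 0.50374742 -0.01380862  0.06996527] [ 1.79994553e+02  9.76489370e-03 -1.68538274e+02]
0 -2.18 2.78 0.18 0 0 0; 0 -2.17 2.78 0.18 0 0 0; 0 -2.18 2.77 0.19 0 0 0; 0 -2.17 2.78 0.18 0 0 0; 0 -2.18 2.78 0.18 0 0 0; 0 -2.17 2.78 0.18 0 0 0; 0 -2.18 2.78 0.18 0 0 0; 0 -2.18 2.78 0.19 0 0 0; 0 0 0 3.25 0 0 0; 0 0 0 3.25 0 0 0; 0 0 0 3.25 0 0 0; 0 0.01 -0.01 3.25 0 0 0
```

>>> step_arm:
  plan: "0 -2.1 2.7 0.2 0 0 0; 0 -2.1 2.7 0.2 0 0 0; 0 -2.1 2.7 0.2 0 0 0; 0 -2.1 2.7 0.2 0 0 0; 0 -2.1 2.7 0.2 0 0 0; 0 -2.1 2.7 0.2 0 0 0; 0 -2.1 2.7 0.2 0 0 0; 0 -2.1 2.7 0.2 0 0 0; 0 0 0 3 0 0 0; 0 0 0 3 0 0 0; 0 0 0 3 0 0 0; 0 0 0 0 0 0 0"

```text
clock: 2.1
tool_pos: [0.4948, -0.0232, 0.1033]
orientation: [180.0, -0.5, -168.6]
force: [-0.4, -0.3, -0.1]
opening: 0.0004
```

Run:
```python
from h import *
s=telemetry.get_obs();print(s['tool_pos'],s['orientation'],s['opening'],calibration('wrist')['camera_from_world'])
cv2.imwrite('pics/w1.png',snapshot('wrist'))
cv2.imwrite('pics/s1.png',snapshot('scene'))
```

```text
[ 0.49478845 -0.02320849  0.10331432] [ 179.98638079   -0.53287744 -168.55458972] 0.0003869517760911885 [[-1.98797850e-01  9.80040509e-01 -1.20953560e-04  1.22440547e-01]
 [-9.44255411e-01 -1.91572009e-01 -2.67734726e-01  4.63162945e-01]
 [-2.62414049e-01 -5.31108770e-02  9.63492658e-01 -1.42500844e-01]
 [ 0.00000000e+00  0.00000000e+00  0.00000000e+00  1.00000000e+00]]
```

View pics/w1.png

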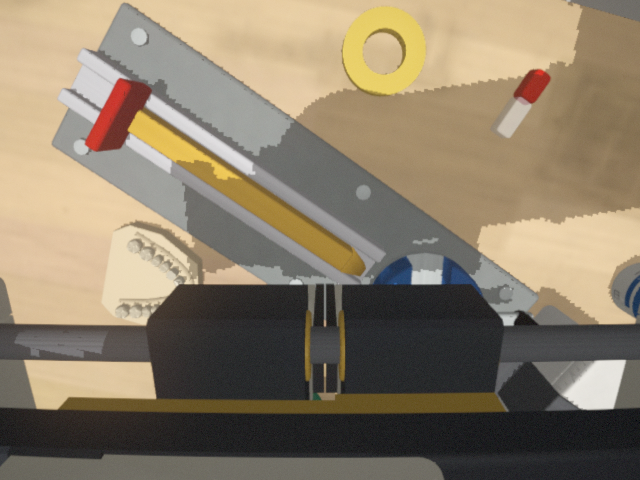

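View pics/s1.png

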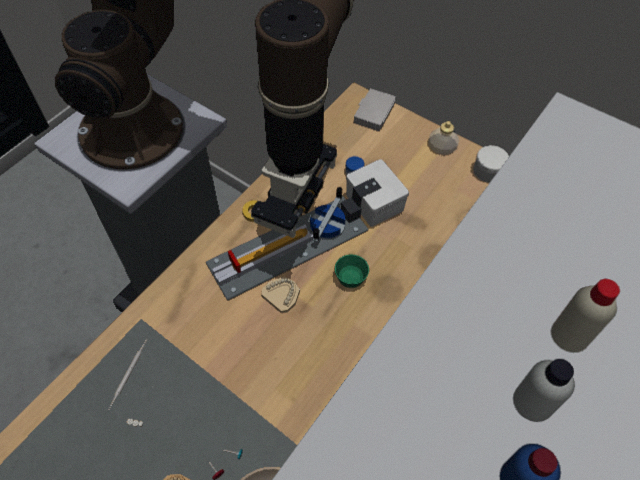

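Run:
```python
from h import *
np.set_printoptions(precision=4,suppress=True)
c=calibration('wrist')
for n,uv,z in [('nose',(362,270),.027),('tabtop outer',(122,80),.055),('tabtop outer2',(88,146),.055),('ti',(150,90),.055),('plate corner',(122,3),.008)]:
    print(n,atz('wrist',uv,z,c))
q=pushpt(-78.5,.015)
plan([(*q,.051,-168.5,3),(*q,.051,-168.5,1),(*pushpt(-78.5,0),.051,-168.5,2)]+[(*pushpt(p),.051,p-90,1) for p in range(-72,-24,6)])
```

```text
nose [0.5087 0.0016 0.027 ]
tabtop outer [ 0.4255 -0.1418  0.055 ]
tabtop outer2 [ 0.4612 -0.157   0.055 ]
ti [ 0.4276 -0.1274  0.055 ]
plate corner [ 0.3823 -0.1687  0.008 ]
14 [0.5632 0.0058 0.051 ] [ 179.9511   -0.0329 -119.9922]
0 -0.25 0.27 1.91 0 -0.1 0; 0 -0.24 0.27 1.91 0 0 0; 0 -0.25 0.27 1.92 0 -0.1 0; 0 0 0 0 0 0 0; 0 -0.75 0 0 0 0 0; 0 -0.75 0 0 0 0 0; 0 -0.64 -0.14 0 0 0 -6.5; 0 -0.59 -0.13 0 -0.1 0 -6; 0 -0.6 -0.14 0 0 0 -6; 0 -0.59 -0.13 0 0 0 -6; 0 -0.59 -0.13 0 0 0.1 -6; 0 -0.6 -0.13 0 0 0 -6

0 -0.59 -0.13 0 0 0 -6; 0 -0.6 -0.13 0 0 0 -6
```

Run:
```python
from h import *
s=telemetry.get_obs();print(s['clock'],s['tool_pos'],s['orientation'])
```

```text
2.2 [ 0.4982604  -0.02307513  0.10836874] [-1.79955362e+02 -1.53236241e-01 -1.68492397e+02]
```

>>> step_arm:
  plan: "0 -0.2 0.3 1.9 0 0 0; 0 -0.2 0.3 1.9 0 0 0; 0 -0.2 0.3 1.9 0 0 0; 0 0 0 0 0 0 0; 0 0 0 0 0 0 0"

```text
clock: 2.62
tool_pos: [0.5036, -0.0128, 0.0529]
orientation: [-180.0, 0.0, -168.5]
force: [0.5, -0.3, 1.0]
opening: 0.0003
```

Run:
```python
from h import *
np.set_printoptions(precision=4,suppress=True)
c=calibration('wrist');c['camera_from_world']=np.array([[-1.98797850e-01 , 9.80040509e-01, -1.20953560e-04 , 1.22440547e-01],
 [-9.44255411e-01 ,-1.91572009e-01 ,-2.67734726e-01 , 4.63162945e-01],
 [-2.62414049e-01, -5.31108770e-02 , 9.63492658e-01 ,-1.42500844e-01],[0,0,0,1]])
for n,uv,z in [('nose',(362,270),.027),('tabtop outer',(122,80),.055),('tabtop outer2',(88,146),.055),('ti',(150,90),.055),('plate corner',(122,3),.008)]:
    print(n,atz('wrist',uv,z,c))
s=telemetry.get_obs();print(s['clock'],s['tool_pos'],s['orientation'])
plan([(*pushpt(-78.5,0),.051,-168.5,2)]+[(*pushpt(p),.051,p-90,1) for p in range(-72,-24,6)])
```

```text
nose [0.503  0.0006 0.027 ]
tabtop outer [ 0.4216 -0.1398  0.055 ]
tabtop outer2 [ 0.4565 -0.1546  0.055 ]
ti [ 0.4237 -0.1257  0.055 ]
plate corner [ 0.3788 -0.1667  0.008 ]
2.6167 [ 0.5036 -0.0128  0.0529] [-179.9813    0.0333 -168.4891]
10 [0.5632 0.0058 0.051 ] [-179.9627    0.0081 -119.9891]
0 -0.75 -0.05 0.09 0 0 0; 0 -0.75 -0.05 0.1 0 0 0; 0 -0.64 -0.14 0 0 0 -6.5; 0 -0.6 -0.13 0 0 0 -6; 0 -0.59 -0.13 0 0 0 -6; 0 -0.59 -0.14 0 0 0 -6; 0 -0.6 -0.13 0 0 0 -6; 0 -0.59 -0.13 0 0 0 -6; 0 -0.6 -0.13 0 0 0 -6; 0 -0.59 -0.13 0 0 0 -6
```

>>> step_arm:
  plan: "0 -0.75 0 0.1 0 0 0; 0 -0.75 -0.1 0.1 0 0 0; 0 -0.64 -0.14 0 0 0 -6.5; 0 -0.6 -0.13 0 0 0 -6; 0 -0.6 -0.13 0 0 0 -6; 0 -0.6 -0.13 0 0 0 -6; 0 -0.6 -0.13 0 0 0 -6; 0 -0.6 -0.13 0 0 0 -6; 0 -0.6 -0.13 0 0 0 -6; 0 -0.6 -0.13 0 0 0 -6; 0 0 0 0 0 0 0; 0 0 0 0 0 0 0"

```text
clock: 3.62
tool_pos: [0.5638, 0.0063, 0.0503]
orientation: [-179.9, 0.1, -120.2]
force: [0.1, -0.7, -0.4]
opening: 0.0004
```

Run:
```python
from h import *
s=telemetry.get_obs();print(s['clock'],s['tool_pos'],s['orientation'],s['force'])
b=snapshot('scene');cv2.imwrite('pics/s2.png',cv2.resize(b[150:310,200:420],None,fx=3.5,fy=3.5,interpolation=cv2.INTER_CUBIC))
b=snapshot('top');cv2.imwrite('pics/t2.png',cv2.resize(b[160:340,180:460],None,fx=2.8,fy=2.8,interpolation=cv2.INTER_CUBIC))
cv2.imwrite('pics/w2.png',snapshot('wrist'))
```

```text
3.6167 [0.56377766 0.00625027 0.05033049] [-1.79940689e+02  5.97904893e-02 -1.20186780e+02] [ 0.05146053 -0.67593302 -0.43717898]
```

View pics/s2.png

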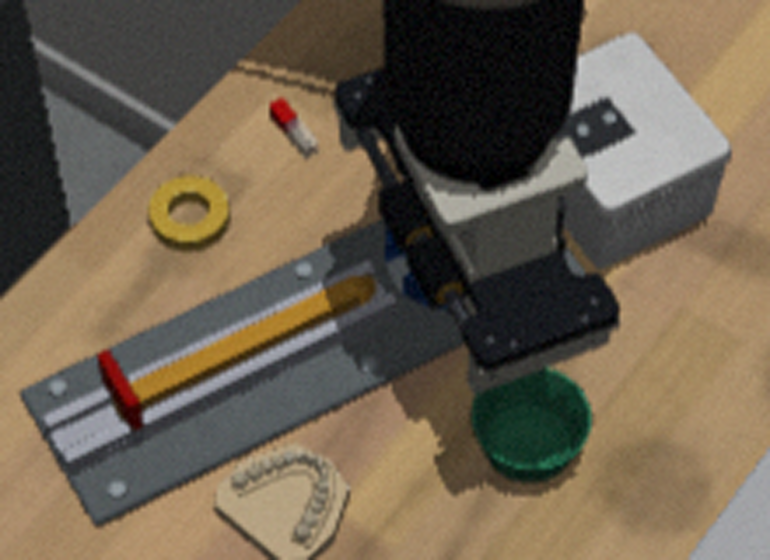

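View pics/w2.png

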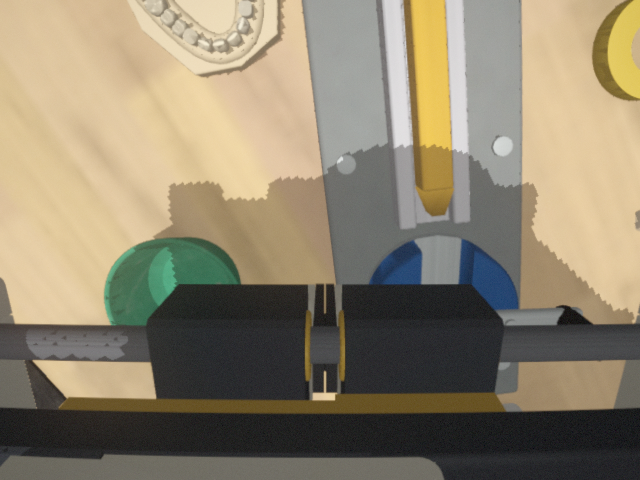

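View pics/t2.png

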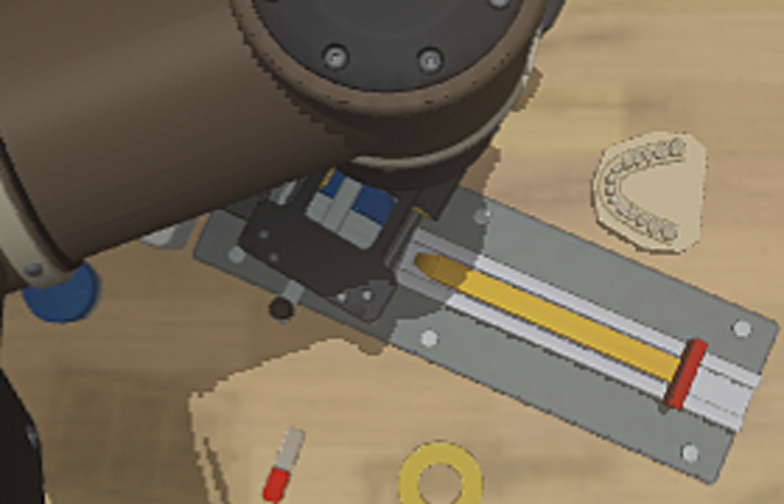

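Run:
```python
from h import *
f=lambda p:(p[0]/2.8+180-.32,p[1]/2.8+160-.32)
B=atz('top',f((281,308)),.067)[:2];d=B-O;print(B,np.linalg.norm(d),np.degrees(np.arctan2(d[1],d[0])),'target',YAW+90)
w=lambda u,v,z:atz('wrist',(u,v),z)[:2]
def yaw(a,b): d=b-a;return np.degrees(np.arctan2(d[1],d[0]))
print('slotL',yaw(w(423,238,.035),w(421,284,.035)),'slotR',yaw(w(459,238,.035),w(462,284,.035)))
print('bar',yaw(w(405,0,.033),w(416,187,.033)),yaw(w(445,0,.033),w(452,187,.033)),'wall',yaw(w(383,0,.025),w(401,227,.025)),yaw(w(463,0,.025),w(469,220,.025)))
```

```text
[0.4718184  0.07307607] 0.05690514682478845 152.95289281537336 target 156.6
slotL 61.39058091018523 slotR 68.81332978196775
bar 66.30561758180956 66.32534791557244 wall 66.89978728251589 66.39548108800093
```

>>> step_arm:
  plan: "0 -0.27 -0.05 0 0 0 -3; 0 0 0 0 0 0 0; 0 0 0 0 0 0 0; 0 1 0 0 0 0 0; 0 1 0 0 0 0 0; 0 0 0 -2 0 0 0; 0 0 0 -3 0 0 0; 0 1 0 -3 0 0 0; 0 3 0 -1 0 0 0; 0 3 0 0 0 0 0; 0 3 0 0 0 0 0; 0 3 0 0 0 0 0"

```text
clock: 4.77
tool_pos: [0.495, -0.1269, 0.14]
orientation: [-180.0, 0.0, -117.1]
force: [0.3, 0.2, 0.3]
opening: 0.0
```

>>> step_arm:
  plan: "0 3 0 0 0 0 0; 0 3 0 0 0 0 0; 0 3 0 0 0 0 0; 0 3 0 0 0 0 0; 0 1 0 0 0 0 0; 0 0 0 0 0 0 0; 0 0 0 0 0 0 0; 0 0 0 0 0 0 0"

```text
clock: 5.43
tool_pos: [0.4374, -0.2411, 0.1396]
orientation: [-180.0, 0.0, -117.0]
force: [0.3, 0.1, 0.1]
opening: 0.0005
```

Run:
```python
from h import *
s=telemetry.get_obs();print(s['clock'],s['tool_pos'],s['orientation'],s['force'])
b=snapshot('top');cv2.imwrite('pics/t3.png',cv2.resize(b[160:340,180:460],None,fx=2.8,fy=2.8,interpolation=cv2.INTER_CUBIC))
b=snapshot('scene');cv2.imwrite('pics/s3.png',cv2.resize(b[150:310,200:420],None,fx=3.5,fy=3.5,interpolation=cv2.INTER_CUBIC))
```

```text
5.4333 [ 0.43744189 -0.24105817  0.13962641] [-1.79984118e+02  1.07529895e-02 -1.17048975e+02] [0.26345756 0.12619403 0.11728181]
```

View pics/t3.png

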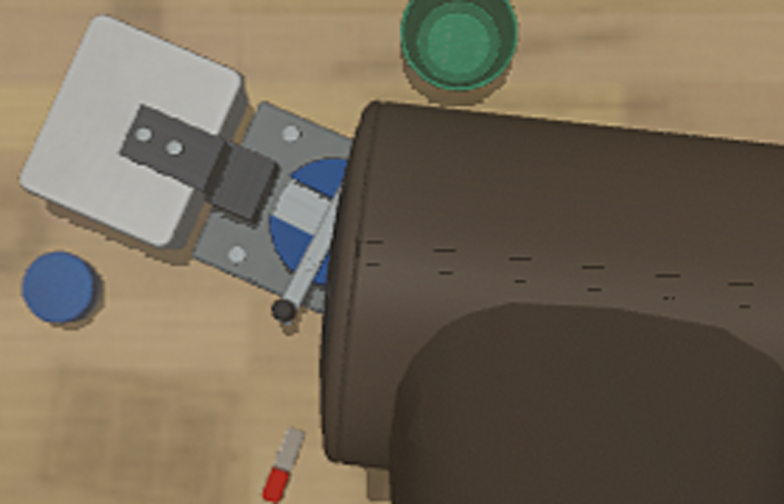

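View pics/s3.png

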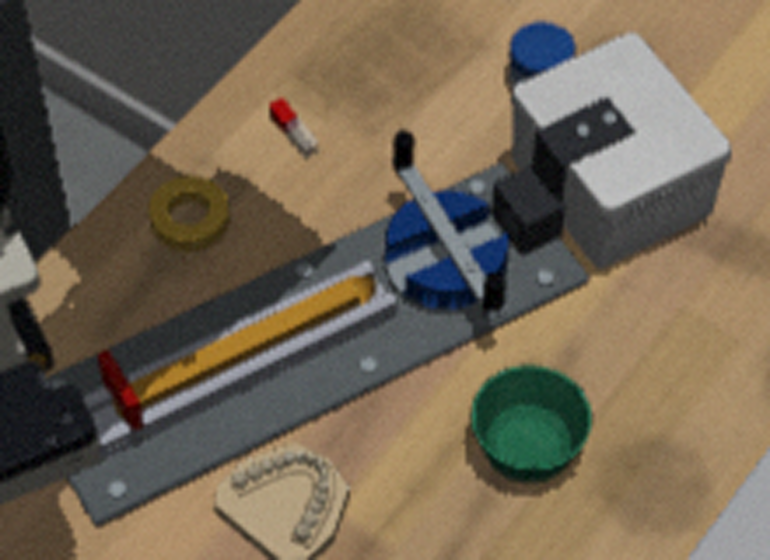

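Run:
```python
from h import *
f=lambda p:(p[0]/2.8+180-.32,p[1]/2.8+160-.32)
g=lambda p:(p[0]/3.5+200-.36,p[1]/3.5+150-.36)
B=atz('top',f((284,309)),.067)[:2];d=B-O;print(B,np.linalg.norm(d),np.degrees(np.arctan2(d[1],d[0])))
B=atz('scene',g((404,135)),.067)[:2];A=atz('scene',g((496,275)),.067)[:2];d=B-A;print(A,B,np.linalg.norm(d),np.degrees(np.arctan2(d[1],d[0])))
Y=66.5
# tab outer face: lock x from bar nose; use tab
t=np.array([.438,-.147]); 
L=lambda p:(np.dot(p-O,U(Y)),np.dot(p-O,U(Y+90)))
print('tab',L(t),'nose',L(np.array([.502,.0005])))
for x in (-.225,-.24): print(x,O+x*U(Y))
q=O-.245*U(Y)
plan([(*q,.037,Y-180,4)])
```

```text
[0.47128825 0.07145571] 0.05666553058986547 154.65609620302553
[0.57303363 0.02653724] [0.47383163 0.07550005] 0.11062727460160068 153.73058300817073
tab (np.float64(-0.2117873627697744), np.float64(5.4507100260142716e-05)) nose (np.float64(-0.051001061386752825), np.float64(0.00017815000608601556))
-0.225 [ 0.43278146 -0.15913852]
-0.24 [ 0.42680022 -0.17289442]
4 [ 0.42477518 -0.17743461  0.03698099] [-1.79989285e+02  6.65996588e-03 -1.13468090e+02]
0 -1.26 1.01 2.56 0 0 -0.9; 0 -1.27 0.98 2.57 0 0 -0.8; 0 -1.29 0.97 2.56 0 0 -0.9; 0 -1.31 0.95 2.57 0 0 -0.9
```

>>> step_arm:
  plan: "0 -0.4 1.3 0 0 0 -1.8; 0 -1 1.3 0 0 0 -1.8; 0 -1.8 1.3 0 0 0 0; 0 -1.9 0 2.6 0 0 0; 0 0 0 2.6 0 0 0; 0 0 0 2.6 0 0 0; 0 0 0 2.4 0 0 0; 0 0 0 0 0 0 0; 0 0 0 0 0 0 0; 0 0 0 0 0 0 0"

```text
clock: 6.37
tool_pos: [0.4238, -0.1778, 0.0385]
orientation: [-180.0, -0.0, -113.3]
force: [0.5, 0.3, 0.6]
opening: 0.0005
```

Run:
```python
from h import *
s=telemetry.get_obs();print(s['clock'],s['tool_pos'],s['orientation'],s['force'])
Y=66.5;p=s['tool_pos'][:2]-O;print('lock',p@U(Y),p@U(Y+90))
b=snapshot('scene');cv2.imwrite('pics/s4.png',cv2.resize(b[150:310,200:420],None,fx=3.5,fy=3.5,interpolation=cv2.INTER_CUBIC))
q=O+(-.105-.0095)*U(Y)
plan([(*q,.037,Y-180,12)])
```

```text
6.3667 [ 0.42381945 -0.17781589  0.03853195] [-1.79956740e+02 -5.02291434e-04 -1.13347465e+02] [0.46872364 0.30614533 0.55792905]
lock -0.24570186730809943 0.0007711117609723178
12 [ 0.47685583 -0.05776856  0.03699762] [-1.79989412e+02  3.40084921e-02 -1.13466089e+02]
0 -1.09 -0.01 0.02 0 0 0; 0 -1.1 0 0.01 0 0 0; 0 -1.09 -0.01 0.02 0 0 0; 0 -1.09 0 0.02 0 0 0; 0 -1.1 -0.01 0.01 0 0 0.1; 0 -1.09 0 0.02 -0.1 0 0; 0 -1.09 -0.01 0.02 0 0 0; 0 -1.09 0 0.01 0 0 0; 0 -1.1 -0.01 0.02 0 0 0; 0 -1.09 0 0.02 0 0 0; 0 -1.09 -0.01 0.01 0 0 0; 0 -1.1 0 0.02 0 0 0
```

View pics/s4.png

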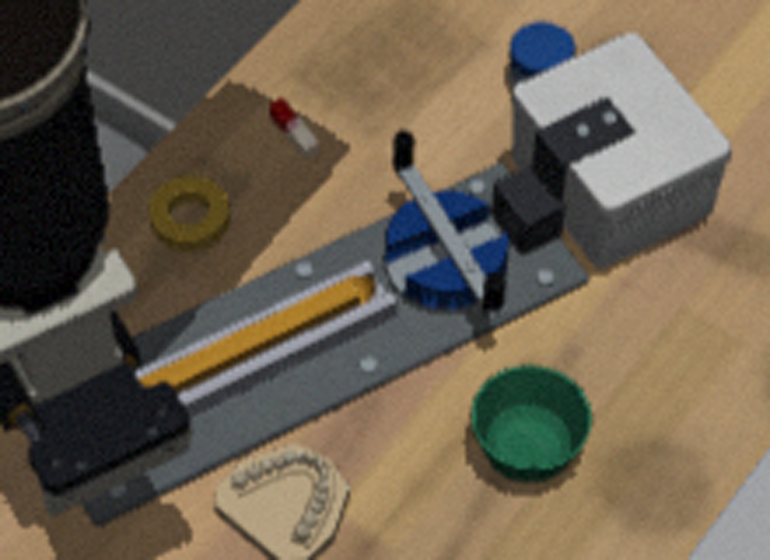

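>>> step_arm:
  plan: "0 -0.6 0 0 0 0 0; 0 -0.7 0 0 0 0 0; 0 -0.7 0 0 0 0 0; 0 -0.7 0 0 0 0 0; 0 -0.7 0 0 0 0 0; 0 -0.7 0 0 0 0 0; 0 -0.7 0 0 0 0 0; 0 -0.7 0 0 0 0 0; 0 -0.7 0 0 0 0 0; 0 -0.7 0 0 0 0 0; 0 0 0 0 0 0 0"

```text
clock: 7.33
tool_pos: [0.4509, -0.1138, 0.038]
orientation: [-180.0, 0.0, -113.4]
force: [-0.0, 0.9, -0.1]
opening: 0.0004
```

Run:
```python
from h import *
s=telemetry.get_obs();print(s['clock'],s['tool_pos'],s['orientation'],s['force'])
Y=66.5;p=s['tool_pos'][:2]-O;print('lock',p@U(Y),p@U(Y+90))
b=snapshot('scene');cv2.imwrite('pics/s5.png',cv2.resize(b[150:310,200:420],None,fx=3.5,fy=3.5,interpolation=cv2.INTER_CUBIC))
```

```text
7.3333 [ 0.45093863 -0.1137858   0.03797857] [-1.79965140e+02  7.22674530e-03 -1.13351713e+02] [-0.04328207  0.90167136 -0.09928946]
lock -0.17616868384797346 0.0014331398377238763
```

View pics/s5.png

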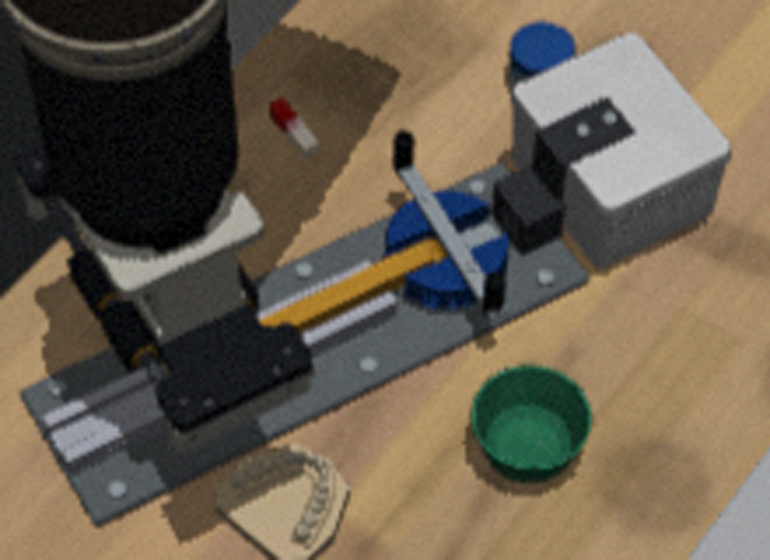

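>>> step_arm:
  plan: "0 -0.6 0 0 0 0 0; 0 -0.6 0 0 0 0 0; 0 -0.6 0 0 0 0 0; 0 -0.6 0 0 0 0 0; 0 -0.6 0 0 0 0 0; 0 -0.6 0 0 0 0 0; 0 -0.6 0 0 0 0 0; 0 -0.6 0 0 0 0 0; 0 -0.6 0 0 0 0 0; 0 -0.6 0 0 0 0 0; 0 0 0 0 0 0 0"

```text
clock: 8.3
tool_pos: [0.4745, -0.0591, 0.0377]
orientation: [-180.0, 0.0, -113.4]
force: [-0.3, -0.3, 0.8]
opening: 0.0004
```

>>> step_arm:
  plan: "0 -0.3 0 0 0 0 0; 0 -0.3 0 0 0 0 0; 0 -0.2 0 0 0 0 0; 0 0 0 0 0 0 0"

```text
clock: 8.63
tool_pos: [0.4772, -0.0521, 0.0374]
orientation: [180.0, -0.0, -113.4]
force: [-0.7, -1.6, 2.0]
opening: 0.0006
```

Run:
```python
from h import *
s=telemetry.get_obs();print(s['clock'],s['tool_pos'],s['orientation'],s['force'])
Y=66.5;p=s['tool_pos'][:2]-O;print('lock',p@U(Y),p@U(Y+90))
b=snapshot('scene');cv2.imwrite('pics/s6.png',cv2.resize(b[150:310,200:420],None,fx=3.5,fy=3.5,interpolation=cv2.INTER_CUBIC))
```

```text
8.6333 [ 0.47720741 -0.05213596  0.03744285] [ 1.79980314e+02 -7.09810276e-03 -1.13409288e+02] [-0.65266792 -1.61854152  2.04737044]
lock -0.10915742383059135 0.0019259022606633036
```

View pics/s6.png

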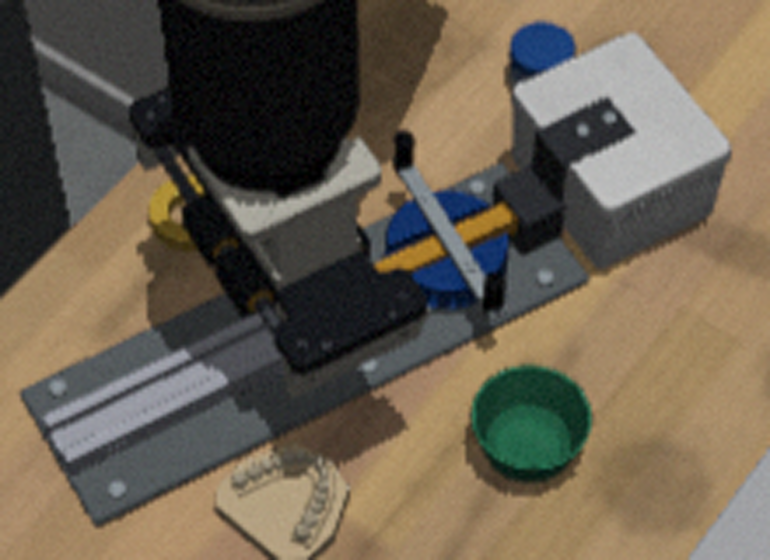

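Nose is in the keeper; keep pushing gently until the force shows the stop.

>>> step_arm:
  plan: "0 -0.2 0 0 0 0 0; 0 -0.2 0 0 0 0 0; 0 0 0 0 0 0 0; 0 0 0 0 0 0 0"

```text
clock: 9.02
tool_pos: [0.4791, -0.0484, 0.0375]
orientation: [-180.0, 0.0, -113.4]
force: [-0.4, 0.1, -0.6]
opening: 0.0004
```

>>> step_arm:
  plan: "0 -0.2 0 0 0 0 0; 0 0 0 0 0 0 0; 0 0 0 0 0 0 0"

```text
clock: 9.27
tool_pos: [0.4789, -0.0476, 0.0375]
orientation: [179.9, -0.1, -113.4]
force: [-2.0, -5.9, 1.7]
opening: 0.0004
```

>>> step_arm:
  plan: "0 -0.2 0 0 0 0 0; 0 0 0 0 0 0 0; 0 0 0 0 0 0 0"

```text
clock: 9.52
tool_pos: [0.4787, -0.0473, 0.0375]
orientation: [179.9, -0.2, -113.4]
force: [-2.2, -15.3, 3.6]
opening: 0.0004
```

>>> step_arm:
  plan: "0 0.5 0 0 0 0 0; 0 1 0 0 0 0 0; 0 1 0 0 0 0 0; 0 1 0 0 0 0 0; 0 0 0 -3 0 0 0; 0 0 0 -3 0 0 0; 0 0 0 -3 0 0 0; 0 2 0 -3 0 0 0; 0 3 0 0 0 0 0; 0 3 0 0 0 0 0; 0 3 0 0 0 0 0; 0 3 0 0 0 0 0"

```text
clock: 10.52
tool_pos: [0.4101, -0.2069, 0.158]
orientation: [-179.9, 0.1, -113.4]
force: [1.5, 0.0, 0.3]
opening: 0.0005
```

>>> step_arm:
  plan: "0 3 0 0 0 0 0; 0 3 0 0 0 0 0; 0 3 0 0 0 0 0; 0 0 0 0 0 0 0; 0 0 0 0 0 0 0; 0 0 0 0 0 0 0; 0 0 0 0 0 0 0"

```text
clock: 11.1
tool_pos: [0.3753, -0.2879, 0.1576]
orientation: [-180.0, 0.0, -113.4]
force: [-0.1, 0.1, -0.2]
opening: 0.0005
```

Run:
```python
from h import *
s=telemetry.get_obs();print(s['clock'],s['tool_pos'],s['force'])
b=snapshot('scene');cv2.imwrite('pics/s7.png',cv2.resize(b[150:310,200:420],None,fx=3.5,fy=3.5,interpolation=cv2.INTER_CUBIC))
```

```text
11.1 [ 0.37530767 -0.28788188  0.15760608] [-0.06411114  0.09723425 -0.23331238]
```

View pics/s7.png

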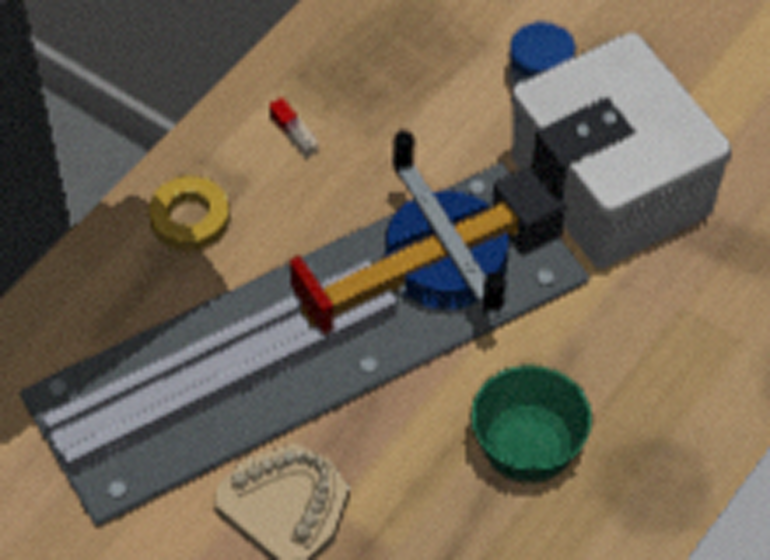

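Run:
```python
from h import *
g=lambda p:(p[0]/3.5+200-.36,p[1]/3.5+150-.36)
for ps in [[(294,261),(329,328)],[(101,355),(138,424)]]:
    t=np.mean([atz('scene',g(p),.055 if i==0 else .027)[:2] for i,p in enumerate(ps)],axis=0)-O
    print(t@U(66.5),t@U(156.5))
t=atz('scene',g((294,261)),.055)[:2]-O;print(t@U(66.5),t@U(156.5))
B=atz('scene',g((404,135)),.067)[:2];A=atz('scene',g((496,275)),.067)[:2];d=B-A;print(np.degrees(np.arctan2(d[1],d[0]))-90-66.5)
from plant import workorder
print(workorder.close_job())
```

```text
-0.08632846675849204 0.0007558929767852857
-0.2083959360610325 -0.0013042066817169906
-0.08804467743146614 0.0173809611446265
-2.7694169918292744
the job is handed in; nothing more can be done
None
```

The bar is home in the keeper and the job is handed in; it reported no verdict. The whole run took about 11 s of the 45 s allowed.

**Disc:** I pushed the stud on the bar's side counter-clockwise with closed fingers until the slot lined up. The last pictures put it 2–3° (about 0.05 rad) short of exact alignment, within the 0.2 rad allowed. The bar's nose was still about 15 mm short of the disc at that point.

**Bar:** I pushed it by the red tab through the disc into the keeper. At the end, further pushing raised the force to about 15 N with almost no motion. From the TCP position, the tab's outer face was then about 94–95 mm behind the disc axis, where 95 mm is expected when home.

**Final picture:** it shows the bar through the slot with its nose in the keeper. The loose things look unmoved. The hand is clear, with the wrist force near zero.

**Disagreement:** reading the tab from that picture gives 86–88 mm behind the axis, 7–9 mm further forward than the stop allows. The same reading taken before the push was also off the other camera estimates, by 3–8 mm the same way. I therefore put it down to picking the tab's edge in the picture. The measured travel of about 122 mm agrees with a bar that is fully home.

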